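Load a six-leg cuvette strip into the strip warmer

ROBOT

A 6-joint arm with a two-finger parallel gripper is mounted at the origin on the work surface. World frame = base frame: x ahead of the robot, y to its left, z up, the work surface at z = 0. Lengths are in m, angles in rad, forces in N, time in s.
With the tool pointing down it reaches from about 0.25 to 0.775 m from the base axis. Payload 4 kg.
Tool frame: the origin (TCP) lies at the very end of the fingers, on their centre line; the grasp point (between the pads) lies 19 mm behind it; z points along the fingers, y is the line along which they close (so a half turn about z gives the same grasp; the last joint's range is limited). The gripper opens to 94 mm and grips with 3 to 60 N. Pads are 16 mm wide; open, the fingers measure 119 mm over their backs; the gripper's body (75 mm by 177 mm) begins 78 mm behind the grasp point.
Start: joints at [1.033, 0.087, 1.371, -0, 1.684, -0.103], TCP at [0.232, 0.499, 0.206] pointing down, gripper open.
Joint ranges: [-3.1, 3.1], [-0.76, 2.03], [0.27, 2.55], [-1.08, 4.22], [0.17, 2.65], [-2.57, 2.57]. Speed limits (rad/s): [2.79, 2.79, 3.14, 3.14, 3.14, 3.14].

INTERFACE

Orientations are given as [roll, pitch, yaw] about the fixed x, y, z axes, in that order (R = Rz(yaw) Ry(pitch) Rx(roll)).
In Python, from bench import robot, snapshot, finder gives the robot as it stands.
- The arm moves only by the tool drive_tool, never from a script. Its argument "deltas" is text: rows parted by semicolons, each of 7 numbers parted by spaces: the shift along the tool's x, y, z each as a share of 100 mm, from -1 to 1, then the turn, a rotation vector about the tool's x, y, z each as a share of 90 degrees, from -1 to 1, then the finger opening in mm, from 0 to 94. In form: tx ty tz rx ry rz gripper; .... A call has 1 to 5 rows; each row is the pose to reach, as a shift and turn from the pose commanded when the call began, along the tool's axes at that moment; what a row does not reach only later rows make up. A row lasts 1/10 s, in which the tool goes at most 50 mm and 8.59 degrees, less where a joint would pass 70% of its speed; a pose out of reach is approached as far as the arm can. A call with a number of a shift or a turn outside -1 to 1 is refused whole. A call with a gripper value outside its range is refused whole. The fingers move at their own pace and stop on an object; the grip force is fixed at half the most. Time passes only in rows, so rows that repeat a pose let the fingers close. It gives the time, the measured TCP pose, the force, the opening and the grip force at its end, in the units of the state.
- robot.get_obs(): the state, without advancing time (a new reading comes with each control period).
- snapshot(name): name is "scene" or "side" or "wrist"; returns a dict with "img" (420x560x3 uint8, red, green, blue), "fx", "fy", "cx", "cy" (pixels), "T" (4x4, takes a point from camera to world coordinates); the wrist camera has in their place "hand_eye" (4x4, takes a point from camera to tool coordinates, whose origin is the TCP and whose axes are the flange's). Camera axes: x right, y up, looking along -z (the intrinsics and any distortion apply to the point x, -y, -z); pixel columns grow to the right and rows downward; lengths in m; the calibration is good to about 2 mm. A picture is of the moment at which its call begins: read the wrist's pose just before it. There is no depth.
- robot.close_job(): hands the job in; it is judged then, once.
Trained networks look in the newest picture that a camera, given by its name, has taken for a name from the list of things; names that differ only in an ending like _2 or _b are one class to them, and where a whole thing is asked for, a point or a joint stands for the part that bears it (a point fixed in the world has none). Each returns a list of dicts, best first, with "confidence" (0 to 1); they miss things now and then, are a little off and sometimes report something else, mostly with a low value. They report only what shows in the picture. A call takes as long as a camera call. They do not tell look-alikes from the thing itself.
- finder.look_for(camera, thing): "xy" ([column, row] in pixels, amid what is visible of it).
- finder.masks_of(camera, thing): "region" (420x560 bool, what is visible of it) and "xy" ([column, row] in pixels, amid what is visible of it).
- finder.landmark_of(camera, thing): "xy" ([column, row] in pixels: a listed point, or the origin of a listed thing).
The state is a dict: "time": time; "joint_positions": joint angles; "qvel": joint speeds; "joint_torque": joint torques, N m; "tool_pos": TCP position; "ee_rot": TCP orientation; "wrist_force": force on the tool from outside, world axes, zero at the start; "wrist_torque": the same for the moment, N m; "width": finger opening in m; "finger_force": force on a finger pad.
Only numpy, scipy, OpenCV 4.12 (cv2) and the standard library are available. Lean on these libraries where they do the work, as an engineer would, in place of code of your own. Each camera call takes 0.05 s, during which the arm holds its last target. There are 200 camera calls.

TASK

Slide the warmer's black hood fully open, take the cuvette strip with six legs out of its sloping rest, and lower it upright into the warmer so that every leg goes into its own slot and the strip sits fully down on the metal block. Then slide the hood fully shut over it and let go. Leave the four-legged strip and the other things on the counter where they are.

Things in the scene. Friction and masses are not known exactly. Their poses are not given: they have to be found in the camera images.
- strip6: Six-leg strip, grey plastic, 45 g, same either way round. Crossbar 22 (x) x 92 (y) x 6 mm; origin: middle of its underside. Six round 7 mm legs hang 26 mm below it in a row along y, 15 mm apart, with hemispherical ends. Grip web 8 (x) x 40 mm (y) stands up along z, top 46 mm above the origin. Starts in a sloping rest: its z leans 35 deg from vertical, top towards local -x (robot side)
- strip4: Another strip of the same material, crossbar and web, but with four legs 22 mm apart, in the other sloping rest. Does not fit the warmer; leave it. The two rests may change places
- rest_a: Fixed white rest holding the six-leg strip: base 110 (x) x 112 mm (y), two rails (a 30 mm deep back wall, a 6 mm front rail) leaning 35 deg, top towards its -x. The crossbar lies on both, strip origin 62 mm above the counter; the legs hang loosely between them and come out along the strip's z. No part of it stands beside the web. Origin on the counter under the strip's
- rest_b: Fixed white rest, identical to the other one, holding the four-leg strip; origin alike
- warmer: Strip warmer, fixed. Blue housing 100 mm (x) x 262 mm (y, from -67 to +195) x 28 mm high, on it an aluminium slot block 36 (x) x 101 mm (y), flat top 60 mm above the counter. Origin on the counter under the middle of the slot row; y runs along the row, towards the side to which the hood opens
- slots (a point): Middle of the slot row at the block's top face; axes as the warmer's (y along the row, z up). Six square slots 10 x 10 mm, 15 mm apart along y, 32 mm deep. When the strip is fully down its origin lies here, crossbar flat on the block. Hidden under the hood until that is slid open
- hood (a joint): Slide of the black hood along the warmer's +y, m: 0 shut over the slots (stop), 0.130 fully open (stop); stays where left, 2 N friction. Hood 90 (x) x 116 mm (y), top face 119 mm above the counter, ceiling 55 mm above the block; open below and at its -y end, so it passes over a seated strip. At 0 its middle is over the slot row's middle
- hood_grip (a point): Middle of the top of the metal grip bar on the hood, 149 mm above the counter; bar 12 (warmer x) x 44 (y) mm, 30 mm tall, standing on the hood's top face. Moves with the hood; axes as the warmer's
- bottle: amber glass reagent bottle with white cap, 44 mm diameter, 95 mm tall, standing; origin under its base. Bystander
- jar: white plastic specimen jar, 56 mm diameter, 60 mm tall, standing; origin under its base. Bystander
- tipbox: closed blue pipette-tip box, 80 x 120 x 55 mm tall; origin under its base. Bystander
- tin: flat round steel tin, 68 mm across, 35 mm tall; origin under its base. Bystander
There are look-alikes about, which are no part of the job. Leave any green look-alike of the strip6 alone.

How it is judged:
By the outcome, as a careful person would: the job done as asked, in the order asked, and still so for the second after the job is handed in, with the robot touching nothing.
It also fails if it takes over 59 s, if anything falls off the work surface, if the arm or the gripper's body presses on something with over 40 N, if the wrist force passes 120 N, or if a joint passes its speed limit or range.

## Working session

There is one attempt and no reset: what is moved stays moved. The work goes in short steps, Python scripts to look and compute and a tool call to move; the robot and the scene stay as the last step left them, time stands still between calls to the robot, and variables do not carry over. Pictures are saved under pics/ and viewed, at most 14 in all, crops included, and the job is handed in when it is done.

Besides the shell and the picture viewer there is one more tool, called after ">>>" by a JSON object that holds its "fn" and its "kwargs". drive_tool: Moves the arm, as the interface text tells. Shift numbers are shares of 100 mm and turn numbers shares of 90 degrees, none past 1 either way. Its arguments: {"type":"object","properties":{"deltas":{"type":"string"}},"required":["deltas"]}

```bash
ls; mkdir -p pics
cat > h.py <<'E'
import numpy as np, cv2
from bench import robot, snapshot, finder
from scipy.spatial.transform import Rotation as R
def cam(n):
    o=robot.get_obs(); s=snapshot(n)
    if 'T' in s: T=s['T']
    else:
        W=np.eye(4);W[:3,:3]=R.from_euler('xyz',o['ee_rot']).as_matrix();W[:3,3]=o['tool_pos'];T=W@s['hand_eye']
    s['Tw']=np.array(T);return s
def ray(s,uv):
    d=np.array([(uv[0]-s['cx'])/s['fx'],-(uv[1]-s['cy'])/s['fy'],-1]);return s['Tw'][:3,3],s['Tw'][:3,:3]@d
def atz(s,uv,z):
    c,d=ray(s,uv);return c+d*(z-c[2])/d[2]
def proj(s,p):
    q=np.linalg.inv(s['Tw'])@np.append(p,1);return np.array([s['cx']+s['fx']*q[0]/-q[2],s['cy']-s['fy']*q[1]/-q[2]])
def tri(obs):
    A=np.zeros((3,3));b=np.zeros(3);L=[]
    for s,uv in obs:
        c,d=ray(s,uv);d=d/np.linalg.norm(d);P=np.eye(3)-np.outer(d,d);A+=P;b+=P@c
    p=np.linalg.solve(A,b);return p
def save(s,n,crop=None,k=1):
    im=s['img'][:,:,::-1]
    if crop: im=im[crop[1]:crop[3],crop[0]:crop[2]]
    cv2.imwrite('pics/'+n,cv2.resize(im,None,fx=k,fy=k,interpolation=cv2.INTER_CUBIC))
E
python3 - <<'E'
from h import *
S={n:cam(n) for n in ['scene','side','wrist']}
a=np.hstack([S['scene']['img'],S['side']['img']])[:,:,::-1]
cv2.imwrite('pics/a.png',cv2.resize(np.vstack([a,np.hstack([S['wrist']['img'][:,:,::-1],0*S['wrist']['img']])]),(800,600)))
save(S['scene'],'scene.png',None,1.42)
for n in S:
  print(n,list(S[n].keys()),S[n]['fx'],S[n]['Tw'].round(3).tolist())
  for t in ['strip6','strip4','rest_a','warmer','slots','hood','hood_grip','bottle','jar','tipbox','tin']:
    print(t,[(np.round(d['xy']).tolist(),round(d['confidence'],2)) for d in finder.landmark_of(n,t)])
E
```

```text
pics
scene ['img', 'fx', 'fy', 'cx', 'cy', 'T', 'Tw'] 437.30121182425586 [[-0.512, -0.491, 0.705, 1.414], [0.859, -0.28, 0.429, 0.487], [-0.013, 0.825, 0.565, 0.735], [0.0, 0.0, 0.0, 1.0]]
strip6 [([218.0, 204.0], 0.9), ([174.0, 184.0], 0.58), ([229.0, 190.0], 0.57), ([311.0, 234.0], 0.25)]
strip4 [([218.0, 204.0], 0.9), ([174.0, 184.0], 0.58), ([229.0, 190.0], 0.57), ([311.0, 234.0], 0.25)]
rest_a [([222.0, 219.0], 0.87)]
warmer [([310.0, 233.0], 0.95)]
slots [([308.0, 214.0], 0.83)]Traceback (most recent call last):
  File "<stdin>", line 9, in <module>
ValueError: it knows: bottle, hood_grip, jar, rest, slots, strip, tin, tipbox, warmer
```

View pics/scene.png

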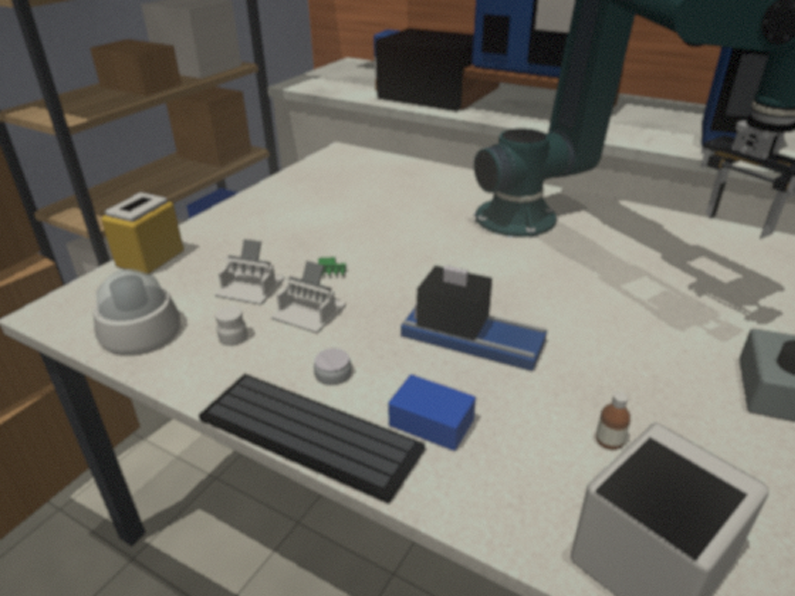

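View pics/a.png

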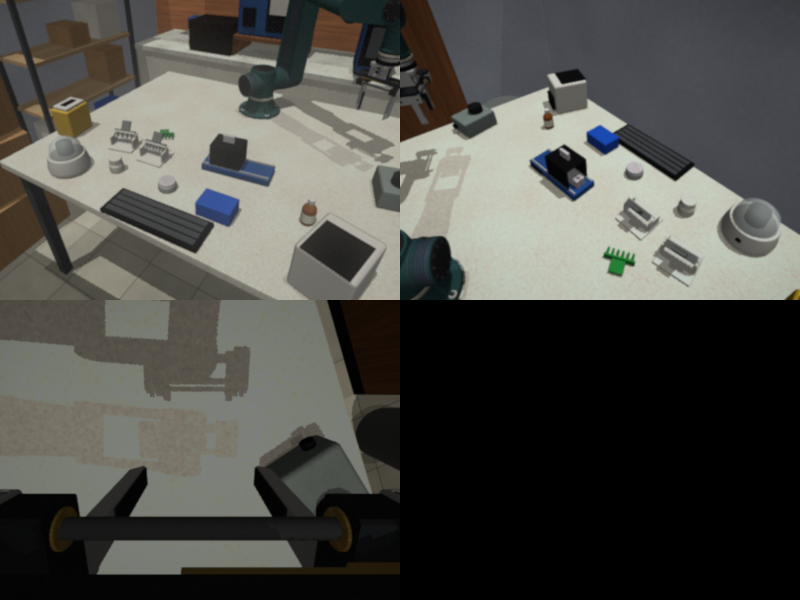

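The scene picture shows the hood shut on the warmer at about (320,212) in original pixels. There are two grey strips in rests, at (174,184) and (218,204), and a green look-alike at (233,188), which I leave alone. I'll enlarge to count legs and also measure positions.

Run:
```python
from h import *
S={n:cam(n) for n in ['scene','side']}
save(S['scene'],'crop.png',(145,160,255,235),7)
for n in S:
  for t in ['strip','rest','warmer','slots','hood_grip','bottle','jar','tipbox','tin']:
    print(n,t,[(np.round(d['xy'],1).tolist(),round(d['confidence'],2)) for d in finder.landmark_of(n,t)])
    for d in finder.landmark_of(n,t)[:4]:
      z={'strip':.062,'slots':.06,'hood_grip':.149}.get(t,0); print('   ',atz(S[n],d['xy'],z).round(3))
```

```text
scene strip [([172.3, 186.2], 0.6), ([220.9, 201.5], 0.54), ([228.7, 190.5], 0.47)]
    [ 0.606 -0.375  0.062]
    [ 0.602 -0.195  0.062]
    [ 0.542 -0.212  0.062]
scene rest [([219.3, 216.4], 0.81), ([176.6, 199.7], 0.81)]
    [ 0.595 -0.213  0.   ]
    [ 0.587 -0.386  0.   ]
scene warmer [([308.6, 231.4], 0.67)]
    [0.529 0.05  0.   ]
scene slots [([308.1, 218.2], 0.58)]
    [0.55  0.057 0.06 ]
scene hood_grip [([321.4, 186.4], 0.73)]
    [0.518 0.077 0.149]
scene bottle [([424.6, 307.8], 0.63), ([220.6, 201.0], 0.42)]
    [0.655 0.409 0.   ]
    [ 0.525 -0.261  0.   ]
scene jar [([163.2, 238.4], 0.58), ([318.7, 187.3], 0.22)]
    [ 0.757 -0.283  0.   ]
    [ 0.3   -0.032  0.   ]
scene tipbox [([303.3, 294.9], 0.75)]
    [0.756 0.154 0.   ]
scene tin [([236.7, 262.7], 0.97)]
    [ 0.74  -0.048  0.   ]
side strip [([332.1, 291.0], 0.97), ([391.1, 350.2], 0.82), ([307.2, 362.3], 0.74)]
    [ 0.601 -0.205  0.062]
    [ 0.587 -0.378  0.062]
    [ 0.445 -0.292  0.062]
side rest [([382.7, 369.2], 0.96), ([328.8, 306.3], 0.89)]
    [ 0.576 -0.38   0.   ]
    [ 0.6   -0.202  0.   ]
side warmer [([237.0, 257.9], 0.64), ([230.5, 207.9], 0.25)]
    [ 0.523  0.06  -0.   ]
    [0.623 0.237 0.   ]
side slots [([239.3, 240.0], 0.62)]
    [0.535 0.059 0.06 ]
side hood_grip [([231.0, 210.2], 0.71)]
    [0.533 0.079 0.149]
side bottle [([209.6, 176.1], 0.63)]
    [0.662 0.417 0.   ]
side jar [([399.7, 295.4], 0.8)]
    [ 0.752 -0.289  0.   ]
side tipbox [([280.3, 205.1], 0.59)]
    [0.746 0.15  0.   ]
side tin [([323.7, 244.3], 0.86)]
    [ 0.731 -0.052  0.   ]
```

View pics/crop.png

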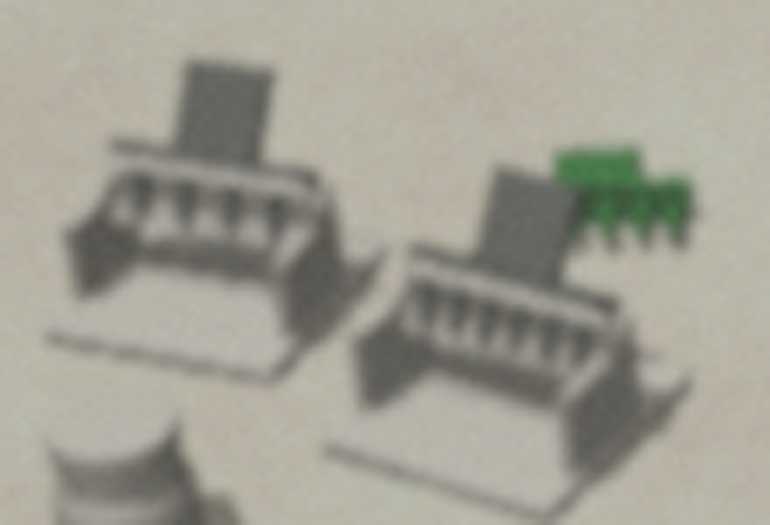

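Candidates: left strip (174,184) shows four legs, right strip (219,204) shows six dark legs under its bar, and the green one (231,188) lies loose. The six-leg grey one at about (0.60,-0.20) is the target. Next I'll look at the warmer from above.

```bash
cat >> h.py <<'E'
def go(*wps):
    """print rel calls for waypoints (pos, rotmatrix) from the present pose, each in tool axes at its start"""
    o=robot.get_obs();p=np.array(o['tool_pos']);Q=R.from_euler('xyz',o['ee_rot']).as_matrix()
    for tp,TQ in wps:
        tp=np.array(tp)
        d=Q.T@(tp-p);r=R.from_matrix(Q.T@TQ).as_rotvec()
        n=max(1,int(np.ceil(max(np.abs(d).max()/.1,np.abs(r).max()/np.radians(42))-.02)))
        print('wp total mm',(d*1e3).round(1),'deg',np.degrees(r).round(1),'calls',n)
        for i in range(n):
            f=1/n; dd=Q.T@(tp-p)/(n-i); print('  ',(dd/.1).round(3),(r/n/(np.pi/2)).round(4))
            p=p+Q@dd; Q=Q@R.from_rotvec(r/n).as_matrix()
def down(yaw): # tool z down; tool x at yaw
    return R.from_euler('xyz',[np.pi,0,yaw]).as_matrix()
E
python3 - <<'E'
from h import *
o=robot.get_obs();print(o); Q=R.from_euler('xyz',o['ee_rot']).as_matrix();print(Q.round(3))
s=snapshot('wrist');print(s['hand_eye'].round(3).tolist(),s['fx'])
go(([.42,.08,.33],down(0)),)
go(([.42,.08,.33],down(np.pi)),)
E
```

```text
{'time': 2.3, 'joint_positions': array([ 1.03291693e+00,  8.71670945e-02,  1.37069672e+00,  2.93602400e-05,
        1.68362469e+00, -1.03083417e-01]), 'qvel': array([-0.00134669, -0.00114677,  0.00023217, -0.00176716,  0.0001794 ,
        0.00026155]), 'joint_torque': array([ 8.09759240e-05, -3.40032935e+01, -3.02589977e+01,  7.17712683e-02,
        2.37181090e-02,  9.10576063e-06]), 'tool_pos': array([0.23166593, 0.49884105, 0.20552554]), 'ee_rot': array([ 3.14148606e+00, -1.83018663e-05,  2.70679998e+00]), 'wrist_force': array([-0.64302457,  0.31176457, -0.4629901 ]), 'wrist_torque': array([ 0.00404882, -0.01322196, -0.01672829]), 'finger_force': 0.0, 'width': 0.09401377896602073}
[[-0.907  0.421  0.   ]
 [ 0.421  0.907  0.   ]
 [ 0.     0.    -1.   ]]
[[-0.001, 0.969, 0.246, 0.072], [1.0, 0.001, 0.0, -0.0], [-0.0, 0.246, -0.969, -0.18], [0.0, 0.0, 0.0, 1.0]] 304.36126599574266
wp total mm [-347.2 -300.5 -124.5] deg [  0.   -0.  155.1] calls 4
   [-0.868 -0.751 -0.311] [ 0.     -0.      0.4308]
   [-1.147 -0.042 -0.311] [ 0.     -0.      0.4308]
   [-0.921  0.686 -0.311] [ 0.     -0.      0.4308]
   [-0.289  1.111 -0.311] [ 0.     -0.      0.4308]
wp total mm [-347.2 -300.5 -124.5] deg [  0.    0.  -24.9] calls 4
   [-0.868 -0.751 -0.311] [ 0.      0.     -0.0692]
   [-0.781 -0.841 -0.311] [ 0.      0.     -0.0692]
   [-0.686 -0.921 -0.311] [ 0.      0.     -0.0692]
   [-0.582 -0.99  -0.311] [ 0.      0.     -0.0692]
```

Run:
```python
from h import *
go(([.52,.08,.33],down(np.pi/2)),)
```

```text
wp total mm [-437.9 -258.4 -124.5] deg [ 0.  -0.  65.1] calls 5
   [-0.876 -0.517 -0.249] [ 0.     -0.      0.1446]
   [-0.97  -0.306 -0.249] [ 0.     -0.      0.1446]
   [-1.014 -0.08  -0.249] [ 0.     -0.      0.1446]
   [-1.006  0.15  -0.249] [ 0.     -0.      0.1446]
   [-0.946  0.373 -0.249] [ 0.     -0.      0.1446]
```

>>> {"fn": "drive_tool", "kwargs": {"deltas": "-0.876 -0.517 -0.249 0 0 0.145 94;-0.876 -0.517 -0.249 0 0 0.145 94;-0.876 -0.517 -0.249 0 0 0.145 94"}}

```text
time: 2.65
tool_pos: [0.2922, 0.4126, 0.2326]
ee_rot: [3.138, 0.002, 2.473]
wrist_force: [0.3, -0.1, 0.0]
width: 0.094
finger_force: 0.0
```

>>> {"fn": "drive_tool", "kwargs": {"deltas": "-0.97 -0.306 -0.249 0 0 0.145 94;-0.97 -0.306 -0.249 0 0 0.145 94;-0.97 -0.306 -0.249 0 0 0.145 94"}}

```text
time: 2.95
tool_pos: [0.3497, 0.3288, 0.2571]
ee_rot: [3.138, 0.002, 2.245]
wrist_force: [-0.9, 0.4, -0.1]
width: 0.0941
finger_force: 0.0
```

>>> {"fn": "drive_tool", "kwargs": {"deltas": "-1 -0.08 -0.249 0 0 0.145 94;-1 -0.08 -0.249 0 0 0.145 94;-1 -0.08 -0.249 0 0 0.145 94"}}

```text
time: 3.25
tool_pos: [0.4062, 0.2461, 0.2814]
ee_rot: [3.139, 0.001, 2.018]
wrist_force: [-0.0, 1.0, 1.0]
width: 0.0939
finger_force: 0.0
```

>>> {"fn": "drive_tool", "kwargs": {"deltas": "-1 0.15 -0.249 0 0 0.145 94;-1 0.15 -0.249 0 0 0.145 94;-1 0.15 -0.249 0 0 0.145 94"}}

```text
time: 3.55
tool_pos: [0.4631, 0.1632, 0.3055]
ee_rot: [3.14, 0.001, 1.792]
wrist_force: [-0.0, 0.1, -0.4]
width: 0.0941
finger_force: 0.0
```

>>> {"fn": "drive_tool", "kwargs": {"deltas": "-0.946 0.373 -0.249 0 0 0.145 94;-0.946 0.373 -0.249 0 0 0.145 94;-0.946 0.373 -0.249 0 0 0.145 94;-0.946 0.373 -0.249 0 0 0.145 94"}}

```text
time: 3.95
tool_pos: [0.5185, 0.0823, 0.3291]
ee_rot: [-3.14, -0.001, 1.57]
wrist_force: [0.6, -0.2, 0.3]
width: 0.0935
finger_force: 0.0
```

Run:
```python
from h import *
s=cam('wrist');save(s,'w1.png',None,1.4)
np.savez('w1.npz',**s)
for t,z in [('warmer',0),('slots',.06),('hood_grip',.149)]:
    for d in finder.landmark_of('wrist',t)[:2]: print(t,np.round(d['xy'],1),round(d['confidence'],2),atz(s,d['xy'],z).round(4))
hs=finder.masks_of('wrist','hood_grip')
for d in hs[:2]:
    m=d['region'].astype(np.uint8); print('mask',d['confidence'],m.sum(),cv2.minAreaRect(cv2.findNonZero(m)))
for d in finder.masks_of('wrist','warmer')[:2]:
    m=d['region'].astype(np.uint8); print('mask',d['confidence'],m.sum(),cv2.minAreaRect(cv2.findNonZero(m)))
print(robot.get_obs()['time'],robot.get_obs()['tool_pos'],robot.get_obs()['ee_rot'])
```

```text
warmer [285.4 190.5] 0.79 [0.5259 0.0529 0.    ]
hood_grip [289.  195.8] 0.68 [0.528  0.0757 0.149 ]
mask 0.97 6272 ((289.8046569824219, 184.8184051513672), (90.68782043457031, 71.66352844238281), 83.82982635498047)
mask 0.79 11614 ((285.481689453125, 145.3353729248047), (170.39585876464844, 71.3387680053711), 83.6598129272461)
4.25 [0.51762978 0.08274337 0.32995545] [-3.14149168e+00 -4.74054712e-04  1.57080056e+00]
```

View pics/w1.png

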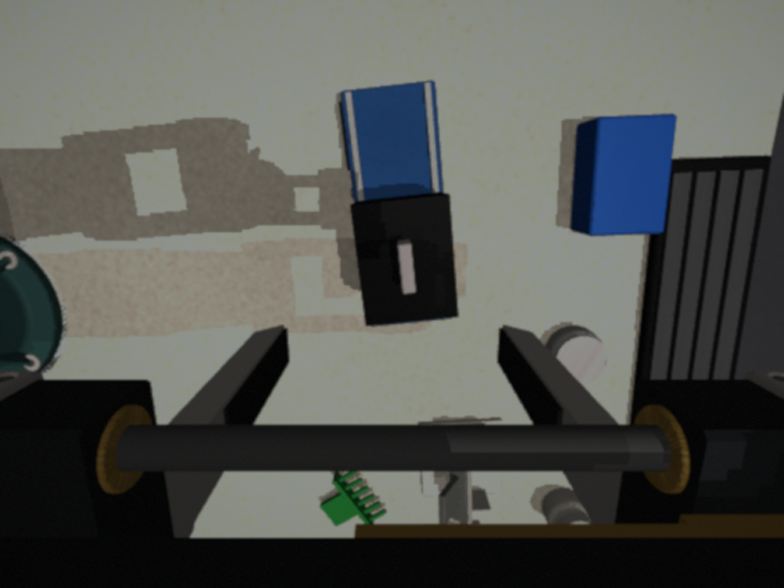

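The wrist view shows the hood with its corners (in the 1.4× picture) near (352,204), (449,195), (457,316) and (366,325), and the bar from (402,240) to (410,292). The warmer is yawed a few degrees; I'll refine that.

Run:
```python
from h import *
s=dict(np.load('w1.npz'));im=s['img']
c=[atz(s,np.array(p)/1.4,.119)[:2] for p in [(352,204),(449,195),(457,316),(366,325)]]
print('hood',np.round(c,4).tolist(),np.mean(c,0)); 
for a,b in [(3,0),(2,1)]: d=c[b]-c[a];print(np.degrees(np.arctan2(-d[0],d[1])),np.linalg.norm(d))
d=c[1]-c[0];print(np.degrees(np.arctan2(d[1],d[0])),np.linalg.norm(d))
g=cv2.cvtColor(im,cv2.COLOR_RGB2GRAY);m=np.zeros_like(g);m[150:225,262:318]=(g[150:225,262:318]>75);
n,l,st,ce=cv2.connectedComponentsWithStats(m);print(st,ce)
k=[i for i in range(1,n) if abs(ce[i][0]-290)<8 and abs(ce[i][1]-190)<10][0]
b=cv2.boxPoints(cv2.minAreaRect(cv2.findNonZero((l==k).astype(np.uint8))))
w=np.array([atz(s,p,.149)[:2] for p in b]);print('bar',w.round(4).tolist(),w.mean(0))
for i in range(4): d=w[i]-w[i-1];print(np.linalg.norm(d),np.degrees(np.arctan2(d[1],d[0])))
# blue housing edges & rails at .028
m2=((im[:,:,2].astype(int)-im[:,:,0])>50).astype(np.uint8); m2[:,330:]=0;m2[:50]=0;m2[300:]=0;print(m2.sum())
b=cv2.boxPoints(cv2.minAreaRect(cv2.findNonZero(m2)));print(b)
w=np.array([atz(s,p,.028)[:2] for p in b]);print(w.round(4).tolist())
for i in range(4): d=w[i]-w[i-1];print(np.linalg.norm(d),np.degrees(np.arctan2(d[1],d[0])))
```

```text
hood [[0.4812, 0.1338], [0.5682, 0.1416], [0.5793, 0.0281], [0.4918, 0.0191]] [0.53011512 0.08065405]
5.3036032144536405 0.1151584819245614
5.612558240751818 0.1139890279170664
5.10015138949787 0.08732148444660442
[[     0      0    560    420 234869]
 [   284    174     13     36    331]] [[279.4848192  209.52546313]
 [290.27190332 191.43202417]]
bar [[0.5216, 0.1018], [0.5327, 0.103], [0.5375, 0.0598], [0.5262, 0.0586]] [0.52951417 0.08080726]
0.04343472997574161 96.03564553284987
0.011065375632962497 5.950110802784244
0.043399721884299323 -83.53886323568004
0.011387673365188564 -173.86530792834594
3690
[[243.64705   63.411766]
 [309.25882   58.364693]
 [315.22943  135.98236 ]
 [249.61765  141.02942 ]]
[[0.4641, 0.2471], [0.5597, 0.2537], [0.5712, 0.1438], [0.4699, 0.1364]]
0.11086715392444502 92.98675052164799
0.09573539583819626 3.938522493596298
0.11045938905637033 -83.9983036786212
0.10155473935811435 -175.79965183495773
```

Run:
```python
from h import *
y=np.radians(95.6)
go(([.5295,.0807,.2],down(y)),([.5295,.0807,.125],down(y)))
```

```text
wp total mm [ -2.1  11.9 130. ] deg [-0.  -0.  -5.6] calls 2
   [-0.011  0.059  0.65 ] [-0.     -0.0002 -0.0311]
   [-0.013  0.059  0.65 ] [-0.     -0.0002 -0.0311]
wp total mm [-0. -0. 75.] deg [ 0.  0. -0.] calls 1
   [-0.   -0.    0.75] [ 0.  0. -0.]
```

>>> {"fn": "drive_tool", "kwargs": {"deltas": "-0.011 0.059 0.65 0 0 -0.031 50;-0.011 0.059 0.65 0 0 -0.031 50;-0.011 0.059 0.65 0 0 -0.031 50"}}

```text
time: 4.55
tool_pos: [0.5223, 0.0805, 0.2613]
ee_rot: [-3.134, -0.0, 1.617]
wrist_force: [0.2, 0.4, 0.5]
width: 0.0739
finger_force: 0.0
```

>>> {"fn": "drive_tool", "kwargs": {"deltas": "-0.013 0.059 0.65 0 0 -0.031 50;-0.013 0.059 0.65 0 0 -0.031 50;-0.013 0.059 0.65 0 0 -0.031 50"}}

```text
time: 4.85
tool_pos: [0.5291, 0.0791, 0.1981]
ee_rot: [-3.136, -0.0, 1.664]
wrist_force: [0.6, -0.8, -0.1]
width: 0.0511
finger_force: 0.0
```

>>> {"fn": "drive_tool", "kwargs": {"deltas": "0 0 0.4 0 0 0 50;0 0 0.75 0 0 0 50;0 0 0.75 0 0 0 50;0 0 0.75 0 0 0 50"}}

```text
time: 5.25
tool_pos: [0.5314, 0.0792, 0.1274]
ee_rot: [3.139, -0.0, 1.665]
wrist_force: [0.2, 0.4, 0.7]
width: 0.0496
finger_force: 0.0
```

>>> {"fn": "drive_tool", "kwargs": {"deltas": "0 0 0 0 0 0 6;0 0 0 0 0 0 6;0 0 0 0 0 0 6;0 0 0 0 0 0 6;0 0 0 0 0 0 6"}}

```text
time: 5.75
tool_pos: [0.5304, 0.0791, 0.1254]
ee_rot: [3.141, -0.0, 1.665]
wrist_force: [0.0, 0.2, 0.7]
width: 0.0137
finger_force: 0.0
```

>>> {"fn": "drive_tool", "kwargs": {"deltas": "0 0 0 0 0 0 4;0 0 0 0 0 0 4;0 0 0 0 0 0 4"}}

```text
time: 6.05
tool_pos: [0.5302, 0.0791, 0.1253]
ee_rot: [-3.142, 0.0, 1.666]
wrist_force: [-1.6, 0.0, 2.3]
width: 0.0117
finger_force: 30.0
```

>>> {"fn": "drive_tool", "kwargs": {"deltas": "0.25 0 0 0 0 0 4;0.6 0 0 0 0 0 4;1 0 0 0 0 0 4;1 0 0 0 0 0 4"}}

```text
time: 6.45
tool_pos: [0.5192, 0.1827, 0.1253]
ee_rot: [-3.14, -0.003, 1.67]
wrist_force: [-4.4, 1.4, 4.5]
width: 0.0117
finger_force: 30.0
```

>>> {"fn": "drive_tool", "kwargs": {"deltas": "0.15 0 0 0 0 0 4;0.25 0 0 0 0 0 4;0.29 0 0 0 0 0 4;0.3 0 0 0 0 0 4;0.3 0 0 0 0 0 4"}}

```text
time: 6.95
tool_pos: [0.5179, 0.1943, 0.1248]
ee_rot: [-3.136, 0.028, 1.659]
wrist_force: [-3.5, -31.5, 7.8]
width: 0.0116
finger_force: 30.1
```

The arm stopped about 14 mm early with 31 N, so either the hood began partly open or something is jamming. I'll relax and look.

>>> {"fn": "drive_tool", "kwargs": {"deltas": "-0.13 0 0 0 0 0 4;-0.13 0 0 0 0 0 4;-0.13 0 0 0 0 0 4"}}

```text
time: 7.25
tool_pos: [0.518, 0.1935, 0.1248]
ee_rot: [-3.138, 0.003, 1.664]
wrist_force: [-4.0, -2.1, 4.5]
width: 0.0121
finger_force: 30.0
```

Run:
```python
from h import *
S={n:cam(n) for n in ['scene','side','wrist']}
im=np.hstack([S['scene']['img'][150:290,250:410],S['side']['img'][170:310,160:320]])[:,:,::-1]
cv2.imwrite('pics/open.png',cv2.resize(im,None,fx=2.5,fy=2.5,interpolation=cv2.INTER_CUBIC))
im=S['wrist']['img'][:,:,::-1];cv2.imwrite('pics/open.png',np.vstack([cv2.resize(cv2.imread('pics/open.png'),(560,245)),im[:355]]))
for n in S:
  for t,z in [('warmer',0),('slots',.06),('hood_grip',.149)]:
    for d in finder.landmark_of(n,t)[:2]: print(n,t,np.round(d['xy'],1),round(d['confidence'],2),atz(S[n],d['xy'],z).round(4))
o=robot.get_obs();print(o['tool_pos'],o['wrist_force'])
```

```text
scene warmer [310.8 231.9] 0.55 [0.5284 0.0565 0.    ]
scene slots [310.2 215.5] 0.55 [0.5355 0.0563 0.06  ]
scene hood_grip [358.8 195.6] 0.8 [0.5128 0.1787 0.149 ]
side warmer [240.3 254.8] 0.78 [0.5356 0.0632 0.    ]
side slots [237.7 240.9] 0.97 [0.5302 0.0589 0.06  ]
side hood_grip [202.6 191.6] 0.68 [0.5185 0.1855 0.149 ]
side hood_grip [395.  352.3] 0.28 [ 0.5389 -0.4045  0.149 ]
wrist warmer [280.2 278.6] 0.34 [0.525  0.1058 0.    ]
wrist slots [280.1 357.7] 0.94 [0.5298 0.0549 0.06  ]
wrist hood_grip [277.4 278.5] 0.85 [0.5167 0.1837 0.149 ]
[0.51798472 0.19410465 0.12484392] [-4.30266213 -2.27679753  4.03850418]
```

View pics/open.png

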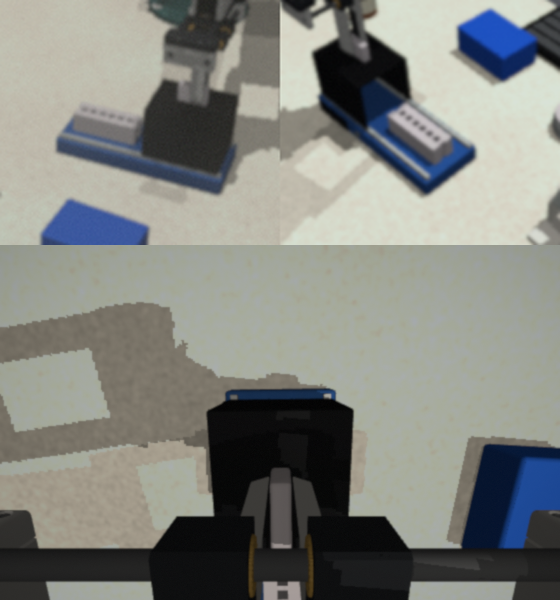

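The hood is clear of the slot block (side inset about (420,130)) and against its stop, so it evidently began about 15 mm open. I'll release, retreat and look at the slots and strip from above.

>>> {"fn": "drive_tool", "kwargs": {"deltas": "0 0 0 0 0 0 40;0 0 0 0 0 0 40;0 0 0 0 0 0 40;0 0 -0.3 0 0 0 50;0 0 -0.8 0 0 0 60"}}

```text
time: 8.35
tool_pos: [0.517, 0.1949, 0.201]
ee_rot: [-3.132, 0.001, 1.665]
wrist_force: [0.5, 0.2, -0.5]
width: 0.0482
finger_force: 0.0
```

>>> {"fn": "drive_tool", "kwargs": {"deltas": "-0.3 0 -0.4 0 0 0 94;-0.7 0 -0.7 0 0 0 94;-1 0 -0.7 0 0 0 94"}}

```text
time: 8.65
tool_pos: [0.531, 0.0948, 0.2814]
ee_rot: [3.13, 0.001, 1.665]
wrist_force: [0.9, 0.7, 0.3]
width: 0.0722
finger_force: 0.0
```

>>> {"fn": "drive_tool", "kwargs": {"deltas": "-0.5 0 0 0 0 0 94;-0.9 0 0 0 0 0 94;-0.9 0 0 0 0 0 94;-0.9 0 0 0 0 0 94"}}

```text
time: 9.05
tool_pos: [0.5373, 0.0058, 0.2747]
ee_rot: [-3.142, -0.001, 1.663]
wrist_force: [1.2, -0.6, 0.1]
width: 0.0939
finger_force: 0.0
```

Run:
```python
from h import *
s=cam('wrist');np.savez('w2.npz',**s);save(s,'w2.png',None,1.4)
for t,z in [('slots',.06),('strip',.062),('rest',0),('hood_grip',.149)]:
    for d in finder.landmark_of('wrist',t)[:3]: print(t,np.round(d['xy'],1),round(d['confidence'],2),atz(s,d['xy'],z).round(4))
o=robot.get_obs();print(o['tool_pos'],o['ee_rot'],o['time'])
```

```text
slots [279.6 147.8] 0.94 [0.5312 0.054  0.06  ]
strip [311.3 330.8] 0.81 [ 0.6024 -0.2076  0.062 ]
strip [222.8 336.3] 0.67 [ 0.472 -0.229  0.062]
rest [308.9 310.8] 0.84 [ 0.6052 -0.2143  0.    ]
[0.53713155 0.00767826 0.27502191] [ 3.14136219e+00 -2.08370055e-04  1.66742017e+00] 9.3
```

View pics/w2.png

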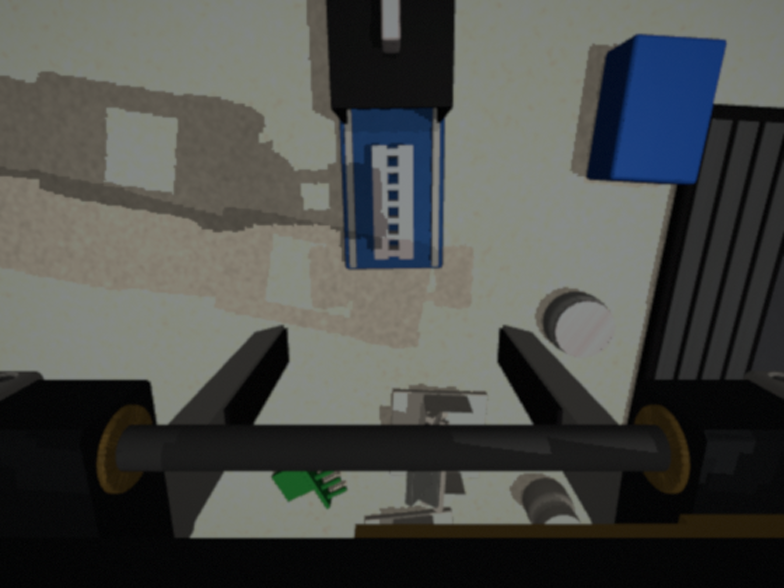

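The six slots show as a dark column at x≈392, y 160–244 (1.4× picture), and the strip's web is at (435,470), partly behind the finger rod. I'll fit the slots and move the camera over the strip.

Run:
```python
from h import *
s=dict(np.load('w2.npz'));g=cv2.cvtColor(s['img'],cv2.COLOR_RGB2GRAY)
x0,y0,x1,y1=268,106,294,184
k=6;G=cv2.resize(g[y0:y1,x0:x1],None,fx=k,fy=k,interpolation=cv2.INTER_CUBIC)
# slots: dark within light block
for th in (70,85,100):
    n,l,st,ce=cv2.connectedComponentsWithStats((G<th).astype(np.uint8))
    P=[]
    for i in range(1,n):
        if 25*4<st[i][4]<36*60 and st[i][0]>0: 
            P.append((ce[i]+.5)/k-.5+[x0,y0])
    W=np.array([atz(s,p,.06)[:2] for p in P]);print(th,len(W));print(W.round(4).tolist())
    if len(W)==6:
        c=W.mean(0);u=np.linalg.svd(W-c)[2][0];u*=np.sign(u[1]);print('c',c.round(4),'yaw',np.degrees(np.arctan2(-u[0],u[1])),np.diff(np.sort(W@u)).round(4))
go(([.56,-.19,.33],down(np.pi/2)),([.56,-.12,.33],down(np.pi/2)))
```

```text
70 6
[[0.5281, 0.0945], [0.5299, 0.0797], [0.5312, 0.0648], [0.5327, 0.0498], [0.5341, 0.0349], [0.5359, 0.0201]]
c [0.532  0.0573] yaw 5.870540827014905 [0.0149 0.015  0.015  0.015  0.0149]
85 7
[[0.528, 0.0944], [0.5298, 0.0796], [0.5312, 0.0648], [0.5328, 0.0498], [0.5339, 0.0349], [0.5359, 0.0201], [0.537, 0.0088]]
100 1
[[0.5369, 0.0091]]
wp total mm [-199.     3.7  -55. ] deg [ 0.  -0.   5.5] calls 2
   [-0.995  0.019 -0.275] [ 0.0001 -0.0001  0.0308]
   [-0.993  0.067 -0.275] [ 0.0001 -0.0001  0.0308]
wp total mm [70. -0.  0.] deg [-0. -0.  0.] calls 1
   [ 0.7 -0.   0. ] [-0. -0.  0.]
```

>>> {"fn": "drive_tool", "kwargs": {"deltas": "-0.5 0.01 -0.1 0 0 0.03 94;-0.9 0.02 -0.1 0 0 0.03 94;-0.9 0.02 -0.1 0 0 0.03 94"}}

```text
time: 9.6
tool_pos: [0.5481, -0.086, 0.2846]
ee_rot: [-3.141, 0.002, 1.614]
wrist_force: [-0.4, 0.9, 0.1]
width: 0.0941
finger_force: 0.0
```

>>> {"fn": "drive_tool", "kwargs": {"deltas": "-0.5 0.12 -0.1 0 0 0.03 94;-0.9 0.2 -0.1 0 0 0.03 94;-0.9 0.2 -0.1 0 0 0.03 94"}}

```text
time: 9.9
tool_pos: [0.5725, -0.1748, 0.2935]
ee_rot: [-3.14, 0.001, 1.567]
wrist_force: [0.5, 0.5, 0.8]
width: 0.0942
finger_force: 0.0
```

>>> {"fn": "drive_tool", "kwargs": {"deltas": "-0.4 0.02 0 0 0 0 94;-0.8 0.02 0 0 0 0 94;-0.8 0.02 0 0 0 0 94;-0.8 0.02 0 0 0 0 94;-0.8 0.02 0 0 0 0 94"}}

```text
time: 10.4
tool_pos: [0.5743, -0.2498, 0.2952]
ee_rot: [3.141, -0.001, 1.573]
wrist_force: [-0.1, 0.4, -0.1]
width: 0.0942
finger_force: 0.0
```

Run:
```python
from h import *
s=cam('wrist');np.savez('w3.npz',**s);save(s,'w3.png',(140,20,420,230),2.8)
for t,z in [('strip',.062),('rest',0)]:
    for d in finder.landmark_of('wrist',t)[:3]: print(t,np.round(d['xy'],1),round(d['confidence'],2),atz(s,d['xy'],z).round(4))
for d in finder.masks_of('wrist','strip')[:3]:
    m=d['region'].astype(np.uint8); print(d['confidence'],m.sum(),cv2.minAreaRect(cv2.findNonZero(m)))
o=robot.get_obs();print(o['tool_pos'],o['ee_rot'],o['time'],s['Tw'][:3,3])
print(dict(np.load('w2.npz'))['Tw'][:3,3])
```

```text
strip [289.2 269.8] 0.88 [ 0.587  -0.3797  0.062 ]
strip [210.5 189.1] 0.82 [ 0.4773 -0.2586  0.062 ]
strip [299.  150.9] 0.65 [ 0.5986 -0.2064  0.062 ]
rest [286.  256.1] 0.8 [ 0.5835 -0.3848  0.    ]
rest [300.1 151.1] 0.79 [ 0.6041 -0.2108  0.    ]
0.93 1525 ((291.5, 152.0), (70.0, 29.0), 90.0)
0.81 1440 ((204.45291137695312, 193.33590698242188), (58.78788375854492, 44.83441925048828), 56.63363265991211)
0.74 1251 ((280.8819885253906, 272.9887390136719), (61.23674011230469, 28.856971740722656), 77.00537872314453)
[ 0.57415444 -0.25048646  0.29549296] [3.14084357e+00 1.88488527e-05 1.57301369e+00] 10.6 [ 0.57332136 -0.17879446  0.47530555]
[0.53008807 0.07652196 0.45476406]
```

View pics/w3.png

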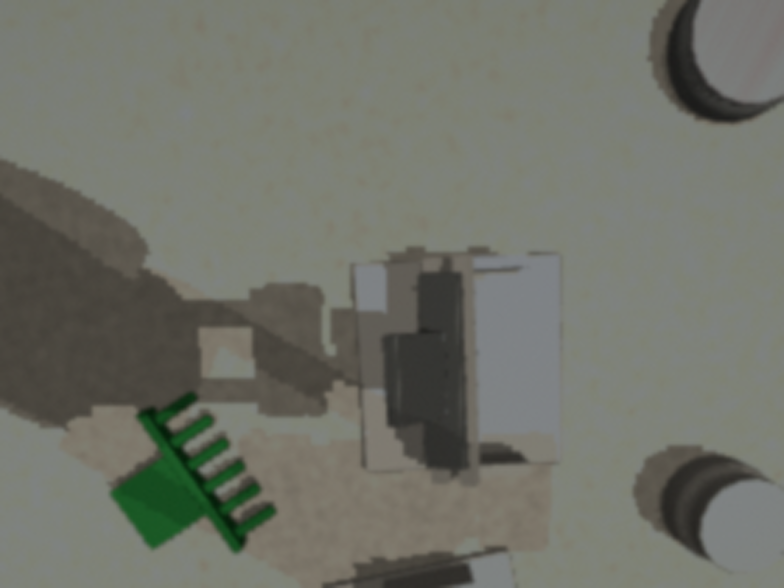

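Upper grey strip: web left edge runs (384,336)→(389,424) and the crossbar spans about (420,273)–(463,270) down to (467,468) in this crop, with a small positive yaw. The green one at (190,480) is the look-alike. Fit the strip pose.

```bash
cat >> h.py <<'E'
TILT=R.from_euler('y',-35,degrees=True).as_matrix()
def rot(yaw): return R.from_euler('z',yaw).as_matrix()
E
python3 - <<'E'
from h import *
from scipy.optimize import least_squares
s=dict(np.load('w3.npz'))
M=np.array([[-4,20,46],[-4,-20,46],[4,20,46],[4,-20,46],[11,46,6],[-11,46,6],[11,-46,6]])*1e-3
U=np.array([(384,336),(389,424),(400,335),(403,424),(462,271),(420,273),(467,468)])/2.8+[140,20]
f=lambda q:np.ravel([proj(s,np.array([q[0],q[1],.062])+rot(q[2])@TILT@m) for m in M]-U)
r=least_squares(f,[.6,-.207,.04],loss='soft_l1');print(r.x,np.degrees(r.x[2]));print(f(r.x).reshape(-1,2).round(1))
# draw
im=cv2.resize(s['img'][80:200,240:360][:,:,::-1],None,fx=5,fy=5,interpolation=cv2.INTER_CUBIC)
P=lambda m:tuple(int(v) for v in (proj(s,np.array([r.x[0],r.x[1],.062])+rot(r.x[2])@TILT@(np.array(m)*1e-3))-[240,80]+.5)*5)
for a,b in [((-4,20,46),(-4,-20,46)),((4,20,46),(4,-20,46)),((4,20,6),(4,-20,6)),((4,20,6),(4,20,46)),((4,-20,6),(4,-20,46)),((-11,46,6),(-11,-46,6)),((11,46,6),(11,-46,6)),((11,46,0),(11,-46,0)),((-11,46,6),(11,46,6)),((-11,-46,6),(11,-46,6))]:
    cv2.line(im,P(a),P(b),(0,255,255),1)
cv2.imwrite('pics/fit.png',im)
E
```

```text
[ 0.60068186 -0.20862911  0.04736289] 2.7136935413402345
[[ 0.4 -0.8]
 [ 0.1  0.6]
 [ 0.1 -0.6]
 [ 0.4  0.9]
 [-0.5 -0.4]
 [-0.1 -0.1]
 [-0.5  0.6]]
```

View pics/fit.png

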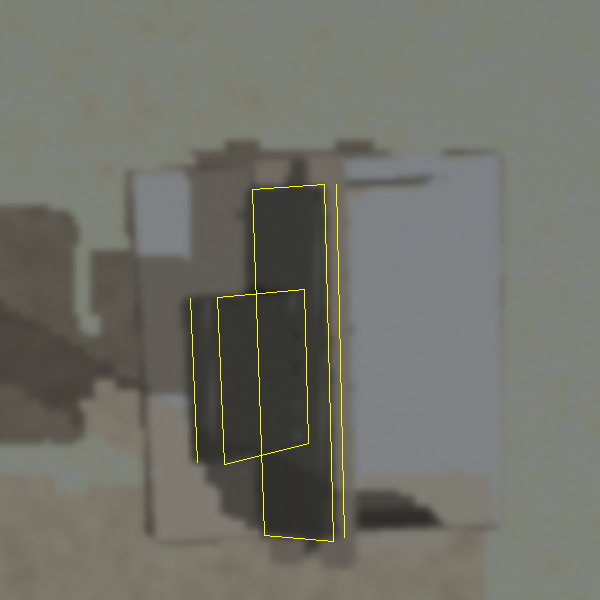

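The projected model lies right on the strip: origin (0.6007, -0.2086, 0.062), yaw 2.7°. Plan the tilted grasp.

```bash
cat >> h.py <<'E'
def grasp(o,yaw,tilt,h):
    A=rot(yaw)@(TILT if tilt else np.eye(3)); Q=np.c_[A[:,1],A[:,0],-A[:,2]]
    return np.array(o)+A[:,2]*h,Q
E
python3 - <<'E'
from h import *
o=[.6007,-.2086,.062];y=.0474
go(grasp(o,y,1,.143),grasp(o,y,1,.053),grasp(o,y,1,.013))
E
```

```text
wp total mm [ 38.1 -55.4 116.3] deg [-35.    0.8  -2.5] calls 2
   [ 0.191 -0.277  0.582] [-0.1942  0.0044 -0.0139]
   [ 0.195 -0.435  0.474] [-0.1942  0.0044 -0.0139]
wp total mm [-0.  0. 90.] deg [-0. -0.  0.] calls 1
   [-0.   0.   0.9] [-0. -0.  0.]
wp total mm [-0. -0. 40.] deg [-0. -0.  0.] calls 1
   [-0.  -0.   0.4] [-0. -0.  0.]
```

>>> {"fn": "drive_tool", "kwargs": {"deltas": "0.1 -0.14 0.3 -0.09 0.002 -0.007 50;0.191 -0.277 0.582 -0.194 0.004 -0.014 50;0.191 -0.277 0.582 -0.194 0.004 -0.014 50;0.191 -0.277 0.582 -0.194 0.004 -0.014 50"}}

```text
time: 11.0
tool_pos: [0.5418, -0.2301, 0.2306]
ee_rot: [2.845, -0.009, 1.593]
wrist_force: [0.9, -0.4, 0.9]
width: 0.065
finger_force: 0.0
```

>>> {"fn": "drive_tool", "kwargs": {"deltas": "0.1 -0.22 0.24 -0.09 0.002 -0.007 50;0.195 -0.435 0.474 -0.194 0.004 -0.014 50;0.195 -0.435 0.474 -0.194 0.004 -0.014 50;0.195 -0.435 0.474 -0.194 0.004 -0.014 50;0.195 -0.435 0.474 -0.194 0.004 -0.014 50"}}

```text
time: 11.5
tool_pos: [0.5237, -0.2179, 0.1888]
ee_rot: [2.521, 0.012, 1.616]
wrist_force: [0.1, -0.3, 2.3]
width: 0.05
finger_force: 0.0
```

Run:
```python
from h import *
o=[.6007,-.2086,.062];y=.0474
go(grasp(o,y,1,.053),grasp(o,y,1,.013))
```

```text
wp total mm [  6.8 -10.3  95.1] deg [0.5 0.6 0.3] calls 1
   [ 0.068 -0.103  0.951] [0.006  0.007  0.0031]
wp total mm [-0. -0. 40.] deg [-0. -0. -0.] calls 1
   [-0.  -0.   0.4] [-0. -0. -0.]
```

>>> {"fn": "drive_tool", "kwargs": {"deltas": "0.03 -0.05 0.3 0 0 0 40;0.068 -0.103 0.5 0 0 0 40;0.068 -0.103 0.5 0 0 0 40;0.068 -0.103 0.5 0 0 0 40"}}

```text
time: 11.9
tool_pos: [0.5435, -0.2095, 0.1399]
ee_rot: [2.523, 0.009, 1.617]
wrist_force: [0.2, -0.5, 0.1]
width: 0.0401
finger_force: 0.0
```

Run:
```python
from h import *
o=[.6007,-.2086,.062];y=.0474
go(grasp(o,y,1,.053),grasp(o,y,1,.013)); print(robot.get_obs()['time'])
```

```text
wp total mm [-1.5  1.8 43.6] deg [0.4 0.5 0.3] calls 1
   [-0.015  0.018  0.436] [0.0047 0.005  0.003 ]
wp total mm [-0. -0. 40.] deg [-0.  0.  0.] calls 1
   [-0.  -0.   0.4] [-0.  0.  0.]
11.9
```

>>> {"fn": "drive_tool", "kwargs": {"deltas": "-0.015 0.018 0.3 0.005 0.005 0.003 40;-0.015 0.018 0.6 0.005 0.005 0.003 40;-0.015 0.018 0.75 0.005 0.005 0.003 40;-0.015 0.018 0.75 0.005 0.005 0.003 40;-0.015 0.018 0.75 0.005 0.005 0.003 40"}}

```text
time: 12.4
tool_pos: [0.5852, -0.2075, 0.0752]
ee_rot: [2.535, -0.005, 1.617]
wrist_force: [-0.4, 1.1, 0.8]
width: 0.04
finger_force: 0.0
```

Run:
```python
from h import *
o=[.6007,-.2086,.062];y=.0474
go(grasp(o,y,1,.013)); print(robot.get_obs()['wrist_force'])
```

```text
wp total mm [-1.9  5.1  6.6] deg [-0.3 -0.2 -0.2] calls 1
   [-0.019  0.051  0.066] [-0.003  -0.0019 -0.0023]
[-0.372586    1.08730762  0.80344544]
```

>>> {"fn": "drive_tool", "kwargs": {"deltas": "-0.019 0.051 0.06 0 0 0 40;-0.019 0.051 0.06 0 0 0 40;-0.019 0.051 0.06 0 0 0 40"}}

```text
time: 12.7
tool_pos: [0.591, -0.2078, 0.0704]
ee_rot: [2.538, -0.007, 1.617]
wrist_force: [0.0, -0.6, -0.4]
width: 0.0401
finger_force: 0.0
```

Run:
```python
from h import *
o=[.6007,-.2086,.062];y=.0474
go(grasp(o,y,1,.013))
s=cam('wrist');save(s,'w4.png',None,1.2)
```

```text
wp total mm [-1.3  3.2 -0.6] deg [-0.4 -0.3 -0.3] calls 1
   [-0.013  0.032 -0.006] [-0.0049 -0.003  -0.0033]
```

View pics/w4.png

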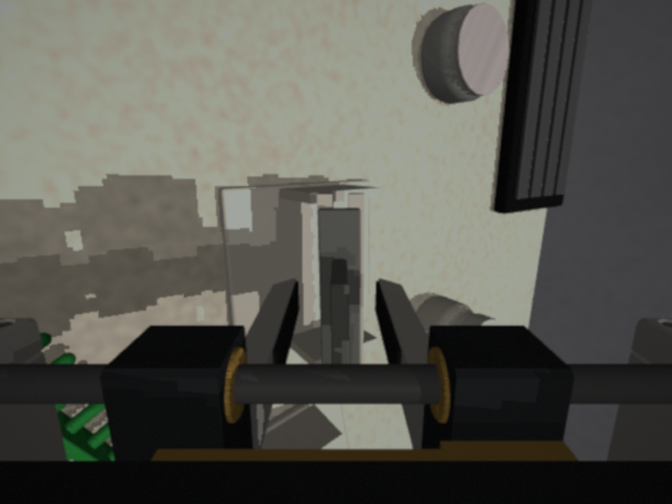

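The fingers (inner edges at x≈297 and 377) straddle the grey web at x≈340. A small centring move, then close and lift along the tool axis.

>>> {"fn": "drive_tool", "kwargs": {"deltas": "-0.01 0.025 0 -0.004 -0.003 -0.003 40;-0.01 0.025 0 -0.004 -0.003 -0.003 30;-0.01 0.025 0 -0.004 -0.003 -0.003 4;-0.01 0.025 0 -0.004 -0.003 -0.003 4;-0.01 0.025 0 -0.004 -0.003 -0.003 4"}}

```text
time: 13.25
tool_pos: [0.5925, -0.2081, 0.0704]
ee_rot: [2.534, -0.002, 1.618]
wrist_force: [-0.5, -0.2, 0.1]
width: 0.0116
finger_force: 0.0
```

>>> {"fn": "drive_tool", "kwargs": {"deltas": "0 0 0 0 0 0 3;0 0 0 0 0 0 3;0 0 0 0 0 0 3;0 0 0 0 0 0 3"}}

```text
time: 13.65
tool_pos: [0.5928, -0.2082, 0.0709]
ee_rot: [2.533, -0.001, 1.618]
wrist_force: [0.6, 0.2, 0.1]
width: 0.0078
finger_force: 30.0
```

Run:
```python
from h import *
o=[.6007,-.2086,.062];y=.0474
go(grasp(o,y,1,.013));print({k:robot.get_obs()[k] for k in('width','finger_force','wrist_force','tool_pos')})
```

```text
wp total mm [-0.7  1.3 -1.2] deg [-0.1 -0.  -0.1] calls 1
   [-0.007  0.013 -0.012] [-0.0014 -0.0005 -0.0006]
{'width': 0.007772058958488357, 'finger_force': 29.99217689037323, 'wrist_force': array([0.58580889, 0.19330997, 0.11021638]), 'tool_pos': array([ 0.59284431, -0.20823227,  0.07086706])}
```

>>> {"fn": "drive_tool", "kwargs": {"deltas": "0 0 -0.15 0 0 0 3;0 0 -0.4 0 0 0 3;0 0 -0.8 0 0 0 3;0 0 -0.8 0 0 0 3"}}

```text
time: 14.05
tool_pos: [0.5476, -0.2123, 0.1416]
ee_rot: [2.527, 0.004, 1.616]
wrist_force: [0.9, -0.6, 1.3]
width: 0.0077
finger_force: 30.0
```

Run:
```python
from h import *
c=np.array([.532,.0573,.06]);y=np.radians(5.86)
A=rot(y); off=A@np.array([0,.0007,0])
G=lambda z:grasp(c+off+[0,0,z],y,0,.012)
o=robot.get_obs();p=o['tool_pos'];print(p,o['wrist_force'],o['width'])
go((np.array([.56,-.15,.2]),G(0)[1]),G(.13),G(.05))
```

```text
[ 0.547555   -0.21228705  0.14158097] [ 0.87717608 -0.62309974  1.30141668] 0.0076990155706662695
wp total mm [ 61.4  46.3 -39.2] deg [35.2  1.2 -3.1] calls 1
   [ 0.614  0.463 -0.392] [ 0.3908  0.0138 -0.034 ]
wp total mm [209.8  -6.7  -2. ] deg [-0. -0.  0.] calls 3
   [ 0.699 -0.022 -0.007] [-0. -0.  0.]
   [ 0.699 -0.022 -0.007] [-0. -0.  0.]
   [ 0.699 -0.022 -0.007] [-0. -0.  0.]
wp total mm [ 0.  0. 80.] deg [0. 0. 0.] calls 1
   [0.  0.  0.8] [0. 0. 0.]
```

>>> {"fn": "drive_tool", "kwargs": {"deltas": "0.1 0.1 -0.2 0.09 0.003 -0.008 3;0.25 0.2 -0.35 0.18 0.006 -0.016 3;0.4 0.3 -0.39 0.27 0.01 -0.024 3;0.614 0.463 -0.392 0.36 0.013 -0.03 3;0.614 0.463 -0.392 0.391 0.014 -0.034 3"}}

```text
time: 14.55
tool_pos: [0.5631, -0.1456, 0.1947]
ee_rot: [-3.134, -0.007, 1.68]
wrist_force: [-0.5, 0.3, -0.9]
width: 0.0081
finger_force: 30.0
```

>>> {"fn": "drive_tool", "kwargs": {"deltas": "0.3 -0.01 0 0 0 0 3;0.699 -0.022 0 0 0 0 3;0.699 -0.022 0 0 0 0 3"}}

```text
time: 14.85
tool_pos: [0.5498, -0.075, 0.1938]
ee_rot: [-3.133, -0.01, 1.68]
wrist_force: [0.1, -0.4, -0.6]
width: 0.0078
finger_force: 30.0
```

>>> {"fn": "drive_tool", "kwargs": {"deltas": "0.4 -0.01 0 0 0 0 3;0.699 -0.022 0 0 0 0 3;0.699 -0.022 0 0 0 0 3"}}

```text
time: 15.15
tool_pos: [0.5402, -0.0073, 0.1949]
ee_rot: [-3.134, -0.008, 1.679]
wrist_force: [-0.1, -0.3, -0.1]
width: 0.0079
finger_force: 30.0
```

Run:
```python
from h import *
s=cam('wrist');save(s,'w5.png',None,1.2);np.savez('w5.npz',**s)
g=cv2.cvtColor(s['img'],cv2.COLOR_RGB2GRAY)
c=np.array([.532,.0573,.06]);y=np.radians(5.86)
A=rot(y); off=A@np.array([0,.0007,0])
G=lambda z:grasp(c+off+[0,0,z],y,0,.012)
o=robot.get_obs();print(o['tool_pos'],o['ee_rot'],o['wrist_force'],o['width'])
go(G(.13))
```

```text
[ 0.54052093 -0.00908152  0.19492535] [-3.13423728 -0.00618369  1.67710433] [ 1.1044372  -1.3691106  -1.45467668] 0.007657478979541168
wp total mm [67.7 -1.5 -6.6] deg [-0.4 -0.4  0.2] calls 1
   [ 0.677 -0.015 -0.066] [-0.0047 -0.0039  0.0026]
```

View pics/w5.png

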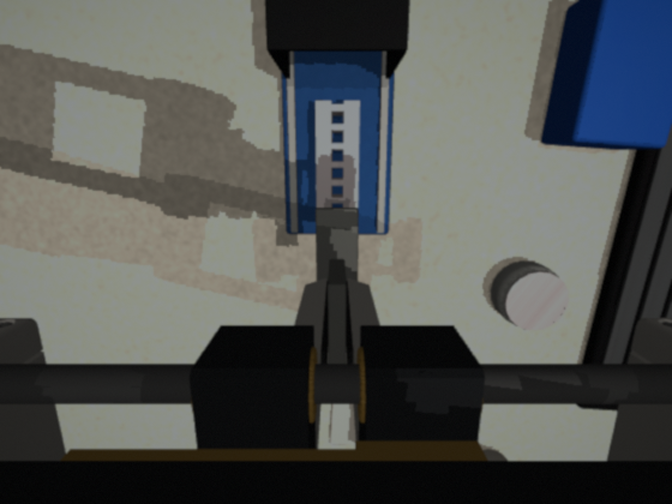

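The strip is held, with its bar end at (317–358, 208) and the slot row at x≈337, rows 115–205 (1.2× picture). I'll check the bar end against its expected place and refit the slots.

Run:
```python
from h import *
s=dict(np.load('w5.npz'));g=cv2.cvtColor(s['img'],cv2.COLOR_RGB2GRAY)
HE=snapshot('wrist')['hand_eye']; t={**s,'Tw':HE}
print('expected bar end corners',[proj(t,[.0453,yy,.006]).round(1).tolist() for yy in(-.011,.011)],[proj(t,[.0,yy,.006]).round(1).tolist() for yy in(-.011,.011)])
print('col profile @281'); print({r:int(g[r,276:286].mean()) for r in range(162,186)})
for r in (180,190,200,210,222): print(r,g[r,255:306].tolist())
x0,y0,x1,y1=264,88,298,176;k=6;G=cv2.resize(g[y0:y1,x0:x1],None,fx=k,fy=k,interpolation=cv2.INTER_CUBIC)
for th in (55,70,85):
    n,l,st,ce=cv2.connectedComponentsWithStats((G<th).astype(np.uint8))
    P=[(ce[i]+.5)/k-.5+[x0,y0] for i in range(1,n) if 30*30<st[i][4]<80*80 and st[i][2]<80 and st[i][3]<80]
    W=np.array([atz(s,p,.06)[:2] for p in P]);print(th,W.round(4).tolist(),np.round(P,1).tolist())
```

```text
expected bar end corners [[263.5, 173.0], [299.4, 172.9]] [[264.5, 242.4], [298.3, 242.4]]
col profile @281
{162: 51, 163: 56, 164: 71, 165: 88, 166: 84, 167: 75, 168: 70, 169: 55, 170: 39, 171: 33, 172: 32, 173: 38, 174: 54, 175: 56, 176: 55, 177: 55, 178: 55, 179: 55, 180: 55, 181: 55, 182: 55, 183: 55, 184: 55, 185: 55}
180 [27, 28, 26, 28, 27, 27, 29, 32, 41, 52, 55, 55, 55, 55, 55, 56, 54, 55, 56, 55, 55, 55, 55, 55, 55, 55, 55, 55, 55, 55, 56, 55, 55, 56, 55, 55, 55, 56, 55, 55, 55, 55, 51, 47, 49, 51, 52, 52, 53, 52, 52]
190 [49, 49, 49, 49, 49, 49, 49, 47, 42, 40, 41, 41, 41, 42, 41, 41, 42, 41, 42, 42, 49, 60, 56, 52, 52, 54, 55, 54, 53, 54, 54, 53, 48, 48, 51, 53, 56, 66, 82, 89, 89, 87, 80, 62, 51, 49, 48, 50, 49, 50, 50]
200 [131, 133, 134, 136, 135, 136, 135, 122, 79, 46, 41, 42, 42, 41, 41, 43, 42, 42, 43, 51, 69, 74, 75, 74, 75, 75, 74, 75, 75, 74, 74, 75, 75, 75, 75, 76, 75, 75, 75, 75, 75, 74, 78, 101, 129, 135, 136, 136, 135, 134, 134]
210 [129, 130, 129, 129, 130, 130, 130, 121, 86, 51, 42, 42, 42, 42, 41, 42, 42, 41, 42, 42, 41, 42, 41, 42, 43, 51, 69, 74, 74, 74, 74, 74, 74, 74, 74, 76, 74, 75, 75, 75, 75, 74, 73, 91, 120, 128, 128, 130, 131, 133, 135]
222 [129, 131, 135, 137, 138, 137, 134, 126, 99, 58, 42, 41, 42, 42, 42, 41, 42, 41, 39, 31, 26, 27, 26, 27, 26, 25, 26, 26, 26, 27, 27, 28, 36, 48, 56, 65, 69, 70, 73, 74, 75, 75, 80, 106, 129, 134, 134, 134, 134, 134, 134]
55 [[0.5282, 0.0945], [0.5297, 0.0796], [0.5311, 0.0644], [0.5327, 0.05], [0.5342, 0.0351]] [[281.0, 97.6], [280.8, 113.5], [280.7, 129.4], [280.7, 144.1], [280.6, 158.9]]
70 [[0.5281, 0.0946], [0.5296, 0.0796], [0.5311, 0.0643], [0.5327, 0.05], [0.5342, 0.0349]] [[280.9, 97.5], [280.8, 113.5], [280.7, 129.5], [280.7, 144.1], [280.6, 159.1]]
85 [[0.5281, 0.0946], [0.5295, 0.0796], [0.5312, 0.0642], [0.5327, 0.0499], [0.5342, 0.0348]] [[280.9, 97.5], [280.7, 113.5], [280.7, 129.6], [280.7, 144.2], [280.5, 159.2]]
```

Slots repeat to within 0.3 mm, and the bar end sits about 0.4 mm from where I expected it. I'll position above and descend.

```bash
cat >> h.py <<'E'
def G(z):
    y=np.radians(5.86);A=rot(y);return grasp(np.array([.532,.0573,.06+z])+A@np.array([.0003,.0009,0]),y,0,.012)
E
python3 - <<'E'
from h import *
go(G(.06))
E
```

```text
wp total mm [68.5 -0.8 63.4] deg [-0.4 -0.3  0.1] calls 1
   [ 0.685 -0.008  0.634] [-0.0047 -0.0037  0.0015]
```

>>> {"fn": "drive_tool", "kwargs": {"deltas": "0.4 -0.005 0 -0.005 -0.004 0.002 3;0.685 -0.008 0.2 -0.005 -0.004 0.002 3;0.685 -0.008 0.5 -0.005 -0.004 0.002 3;0.685 -0.008 0.634 -0.005 -0.004 0.002 3;0.685 -0.008 0.634 -0.005 -0.004 0.002 3"}}

```text
time: 15.75
tool_pos: [0.5309, 0.0572, 0.1297]
ee_rot: [-3.137, -0.0, 1.67]
wrist_force: [-0.2, -0.5, -0.2]
width: 0.0079
finger_force: 30.0
```

>>> {"fn": "drive_tool", "kwargs": {"deltas": "0 0 0 0 0 0 3;0 0 0 0 0 0 3"}}

```text
time: 15.95
tool_pos: [0.5337, 0.0577, 0.1345]
ee_rot: [3.137, 0.0, 1.67]
wrist_force: [0.9, 0.3, -0.6]
width: 0.0081
finger_force: 30.0
```

Run:
```python
from h import *
go(G(.03)); o=robot.get_obs();print(o['tool_pos'],o['wrist_force'],o['wrist_torque'])
```

```text
wp total mm [ 0.7 -1.6 32.5] deg [ 0.3  0.  -0.2] calls 1
   [ 0.007 -0.016  0.325] [ 0.0029  0.0001 -0.002 ]
[0.53367788 0.05768643 0.13450506] [ 0.86866505  0.34678554 -0.55533551] [-0.07257817  0.04221522  0.05184545]
```

>>> {"fn": "drive_tool", "kwargs": {"deltas": "0.007 -0.008 0.2 0.001 0 -0.002 3;0.007 -0.008 0.28 0.001 0 -0.002 3;0.007 -0.008 0.28 0.001 0 -0.002 3;0.007 -0.008 0.28 0.001 0 -0.002 3;0.007 -0.008 0.28 0.001 0 -0.002 3"}}

```text
time: 16.45
tool_pos: [0.5323, 0.0591, 0.106]
ee_rot: [3.14, -0.0, 1.674]
wrist_force: [0.2, 0.1, -0.7]
width: 0.0081
finger_force: 30.0
```

>>> {"fn": "drive_tool", "kwargs": {"deltas": "0 0 0 0 0 0 3;0 0 0 0 0 0 3;0 0 0 0 0 0 3"}}

```text
time: 16.75
tool_pos: [0.5318, 0.0592, 0.1052]
ee_rot: [3.141, -0.0, 1.675]
wrist_force: [0.3, 0.4, -1.0]
width: 0.0078
finger_force: 30.0
```

Run:
```python
from h import *
go(G(.0)); o=robot.get_obs();print(o['tool_pos'],o['wrist_force'],o['wrist_torque'])
```

```text
wp total mm [-1.   0.3 33.2] deg [ 0.  -0.   0.1] calls 1
   [-0.01   0.003  0.332] [ 0.0005 -0.0001  0.001 ]
[0.53178144 0.05922783 0.10521269] [ 0.29277913  0.37992188 -0.99988636] [-0.11764102  0.06299797 -0.00718967]
```

>>> {"fn": "drive_tool", "kwargs": {"deltas": "-0.01 0.003 0 0 0 0 3;-0.01 0.003 0 0 0 0 3;-0.01 0.003 0.06 0 0 0 3;-0.01 0.003 0.12 0 0 0 3;-0.01 0.003 0.12 0 0 0 3"}}

```text
time: 17.25
tool_pos: [0.531, 0.0582, 0.0912]
ee_rot: [-3.139, -0.001, 1.675]
wrist_force: [0.1, -0.4, 0.1]
width: 0.0079
finger_force: 30.0
```

Run:
```python
from h import *
go(G(.0)); o=robot.get_obs();print(o['tool_pos'],o['wrist_force'],o['wrist_torque'])
```

```text
wp total mm [-0.1  1.3 19.2] deg [-0.2 -0.   0.1] calls 1
   [-0.001  0.013  0.192] [-0.0018 -0.0004  0.0009]
[0.53098015 0.05823335 0.09120841] [ 0.0830509  -0.43037903  0.11647386] [-0.06854937  0.06667603 -0.03048225]
```

Leg tips are about 7 mm into the slots with no force. Continue down.

>>> {"fn": "drive_tool", "kwargs": {"deltas": "0 0.008 0 0 0 0 3;0 0.008 0.08 0 0 0 3;0 0.008 0.14 0 0 0 3;0 0.008 0.16 0 0 0 3;0 0.008 0.16 0 0 0 3"}}

```text
time: 17.75
tool_pos: [0.5324, 0.0583, 0.0761]
ee_rot: [-3.14, -0.0, 1.675]
wrist_force: [0.4, 0.9, -1.9]
width: 0.0075
finger_force: 30.0
```

>>> {"fn": "drive_tool", "kwargs": {"deltas": "0 0 0.02 0 0 0 3;0 0 0.03 0 0 0 3;0 0 0.03 0 0 0 3"}}

```text
time: 18.05
tool_pos: [0.5328, 0.0583, 0.0739]
ee_rot: [3.141, -0.0, 1.675]
wrist_force: [0.4, 0.4, 0.9]
width: 0.008
finger_force: 30.0
```

Run:
```python
from h import *
go(G(.0)); o=robot.get_obs();print(o['tool_pos'],o['wrist_force'],o['wrist_torque'])
```

```text
wp total mm [-0.  -0.6  1.9] deg [ 0.  -0.   0.1] calls 1
   [-0.    -0.006  0.019] [ 0.0001 -0.0002  0.0009]
[0.53283749 0.05833521 0.0738658 ] [0.37560141 0.38545117 0.88069033] [-0.03565049  0.03661976 -0.00189087]
```

Press the last couple of millimetres until contact shows.

>>> {"fn": "drive_tool", "kwargs": {"deltas": "0 0 0.02 0 0 0 3;0 0 0.02 0 0 0 3;0 0 0.02 0 0 0 3;0 0 0.02 0 0 0 3"}}

```text
time: 18.45
tool_pos: [0.5329, 0.0583, 0.0719]
ee_rot: [3.141, -0.0, 1.675]
wrist_force: [-0.5, 0.3, -1.0]
width: 0.0076
finger_force: 30.0
```

>>> {"fn": "drive_tool", "kwargs": {"deltas": "0 0 0.015 0 0 0 3;0 0 0.015 0 0 0 3;0 0 0.015 0 0 0 3"}}

```text
time: 18.75
tool_pos: [0.5332, 0.0584, 0.0711]
ee_rot: [3.14, -0.0, 1.675]
wrist_force: [-0.7, -0.1, 4.0]
width: 0.008
finger_force: 30.0
```

>>> {"fn": "drive_tool", "kwargs": {"deltas": "0 0 0.015 0 0 0 3;0 0 0.015 0 0 0 3;0 0 0.015 0 0 0 3"}}

```text
time: 19.05
tool_pos: [0.5334, 0.0584, 0.071]
ee_rot: [3.14, 0.0, 1.675]
wrist_force: [-3.2, 0.8, 9.6]
width: 0.0081
finger_force: 30.0
```

Firm contact at the expected height: seated. Release, rise, and check.

>>> {"fn": "drive_tool", "kwargs": {"deltas": "0 0 -0.02 0 0 0 3;0 0 -0.02 0 0 0 30;0 0 -0.02 0 0 0 30;0 0 -0.02 0 0 0 30;0 0 -0.02 0 0 0 30"}}

```text
time: 19.55
tool_pos: [0.5326, 0.0583, 0.0704]
ee_rot: [-3.141, -0.0, 1.675]
wrist_force: [0.2, 0.3, -0.1]
width: 0.0295
finger_force: 0.0
```

>>> {"fn": "drive_tool", "kwargs": {"deltas": "0 0 -0.2 0 0 0 40;0 0 -0.6 0 0 0 50;0 0 -1 0 0 0 50;0 0 -1 0 0 0 50"}}

```text
time: 19.95
tool_pos: [0.5364, 0.0584, 0.178]
ee_rot: [3.129, 0.001, 1.675]
wrist_force: [-0.4, 0.6, 1.1]
width: 0.0501
finger_force: 0.0
```

>>> {"fn": "drive_tool", "kwargs": {"deltas": "-0.2 0 -0.3 0 0 0 50;-0.5 0 -0.7 0 0 0 50;-0.5 0 -0.7 0 0 0 50;-0.5 0 -0.7 0 0 0 50"}}

```text
time: 20.35
tool_pos: [0.5384, 0.0081, 0.2411]
ee_rot: [3.14, -0.0, 1.673]
wrist_force: [-0.1, -0.1, -1.1]
width: 0.05
finger_force: 0.0
```

Run:
```python
from h import *
s=cam('wrist');t=cam('side');np.savez('w6.npz',**s)
a=cv2.resize(s['img'][0:260,190:400],None,fx=2.2,fy=2.2);b=cv2.resize(t['img'][180:290,190:270],(320,440))
b=cv2.copyMakeBorder(b,0,a.shape[0]-440,0,0,cv2.BORDER_CONSTANT)
cv2.imwrite('pics/seat.png',np.hstack([a,b])[:,:,::-1])
o=robot.get_obs();print(o['tool_pos'],o['time'],a.shape)
# predicted crossbar top corners when seated, in crop coords
A=rot(np.radians(5.86));c=np.array([.532,.0573,.06])
for m in [(-11,46,6),(11,46,6),(11,-46,6),(-11,-46,6),(-4,20,46),(4,20,46),(4,-20,46),(-4,-20,46)]: print(m,((proj(s,c+A@(np.array(m)*1e-3))-[190,0])*2.2).round(0))
for d in finder.landmark_of('wrist','hood_grip')[:1]: print(atz(s,d['xy'],.149),d['confidence'])
```

```text
[0.53721929 0.00902035 0.23882473] 20.45 (572, 462, 3)
(-11, 46, 6) [175. 235.]
(11, 46, 6) [219. 235.]
(11, -46, 6) [217. 414.]
(-11, -46, 6) [177. 414.]
(-4, 20, 46) [188. 288.]
(4, 20, 46) [206. 288.]
(4, -20, 46) [205. 376.]
(-4, -20, 46) [188. 376.]
```

View pics/seat.png

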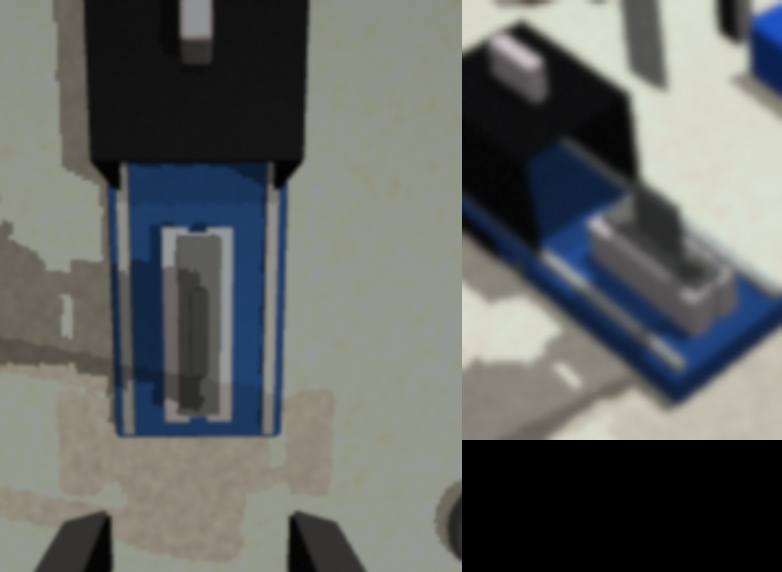

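The strip's bar occupies (175–222, 235–415) in the left crop, which is where the model predicts for seated, and the side view shows it flat on the block. Next, locate the hood bar precisely.

Run:
```python
from h import *
s=dict(np.load('w6.npz'));y=np.radians(5.86);u=np.array([-np.sin(y),np.cos(y)]);c=np.array([.532,.0573])
e=atz(s,(197/2.2+190,40/2.2),.149)[:2];print('bar near edge along',(e-c)@u,'centre open est',(e-c)@u+.022)
e=atz(s,(197/2.2+190,158/2.2),.119)[:2];print('hood front edge along',(e-c)@u,'->slide',(e-c)@u+.058)
b=c+u*.13;Y=y+np.pi/2
print(b);go((np.append(b,.25),down(Y)),(np.append(b,.125),down(Y)))
```

```text
bar near edge along 0.10757882193227067 centre open est 0.12957882193227066
hood front edge along 0.0730045464875378 ->slide 0.13100454648753782
[0.51872725 0.18662066]
wp total mm [178.4   0.2 -11.2] deg [-0.2 -0.1  0.1] calls 2
   [ 0.892  0.001 -0.056] [-0.0012 -0.0004  0.0007]
   [ 0.892  0.    -0.056] [-0.0012 -0.0004  0.0007]
wp total mm [ -0.  -0. 125.] deg [-0. -0.  0.] calls 2
   [-0.    -0.     0.625] [-0. -0.  0.]
   [-0.    -0.     0.625] [-0. -0.  0.]
```

Hood is confirmed at 0.130, fully open. Grasp its bar.

>>> {"fn": "drive_tool", "kwargs": {"deltas": "0.4 0 -0.03 0 0 0 45;0.892 0 -0.056 0 0 0 45;0.892 0 -0.056 0 0 0 45"}}

```text
time: 20.8
tool_pos: [0.5272, 0.1027, 0.2451]
ee_rot: [-3.139, -0.003, 1.682]
wrist_force: [-0.4, -0.0, 0.3]
width: 0.0444
finger_force: 0.0
```

>>> {"fn": "drive_tool", "kwargs": {"deltas": "0.4 0 -0.03 0 0 0 45;0.892 0 -0.056 0 0 0 45;0.892 0 -0.056 0 0 0 45;0.892 0 -0.056 0 0 0 45"}}

```text
time: 21.2
tool_pos: [0.5187, 0.1867, 0.2506]
ee_rot: [-3.139, 0.001, 1.677]
wrist_force: [0.1, -0.7, -0.3]
width: 0.0451
finger_force: 0.0
```

>>> {"fn": "drive_tool", "kwargs": {"deltas": "0 0 0.3 0 0 0 45;0 0 0.7 0 0 0 45;0 0 0.7 0 0 0 45;0 0 0.7 0 0 0 45"}}

```text
time: 21.6
tool_pos: [0.5191, 0.1847, 0.1813]
ee_rot: [-3.139, 0.001, 1.673]
wrist_force: [-1.0, -0.0, 1.0]
width: 0.045
finger_force: 0.0
```

Run:
```python
from h import *
y=np.radians(95.86);go(([.5187,.1866,.125],down(y)))
```

```text
wp total mm [ 2.  -0.  56.3] deg [-0.2  0.  -0. ] calls 1
   [ 0.02  -0.     0.563] [-0.0017  0.0003 -0.    ]
```

>>> {"fn": "drive_tool", "kwargs": {"deltas": "0.02 0 0.3 0 0 0 45;0.02 0 0.56 0 0 0 30;0.02 0 0.56 0 0 0 20;0.02 0 0.56 0 0 0 5;0.02 0 0.56 0 0 0 5"}}

```text
time: 22.1
tool_pos: [0.521, 0.1882, 0.1294]
ee_rot: [3.137, -0.001, 1.674]
wrist_force: [-7.6, -1.7, 1.9]
width: 0.0163
finger_force: 4.1
```

>>> {"fn": "drive_tool", "kwargs": {"deltas": "0 0 0 0 0 0 5;0 0 0 0 0 0 5;0 0 0 0 0 0 5;0 0 0 0 0 0 5;0 0 0 0 0 0 5"}}

```text
time: 22.6
tool_pos: [0.5187, 0.188, 0.1293]
ee_rot: [3.141, -0.0, 1.675]
wrist_force: [-6.3, -1.6, 6.0]
width: 0.0116
finger_force: 30.0
```

Run:
```python
from h import *
y=np.radians(95.86);o=robot.get_obs();print(o['tool_pos'],o['width'],o['finger_force'],o['wrist_force'])
go((np.array(o['tool_pos'])-.13*np.array([-np.sin(y-np.pi/2),np.cos(y-np.pi/2),0]),down(y)))
```

```text
[0.51868424 0.18796072 0.12927129] 0.011624593935570467 30.001728236675262 [-6.28288975 -1.55914497  5.99647637]
wp total mm [-130.    -0.2   -0. ] deg [ 0.  -0.   0.1] calls 2
   [-0.65  -0.001 -0.   ] [ 0.     -0.0001  0.0006]
   [-0.65  -0.001 -0.   ] [ 0.     -0.0001  0.0006]
```

>>> {"fn": "drive_tool", "kwargs": {"deltas": "-0.2 0 0 0 0 0 5;-0.5 0 0 0 0 0 5;-0.8 0 0 0 0 0 5;-0.8 0 0 0 0 0 5"}}

```text
time: 23.0
tool_pos: [0.5274, 0.1054, 0.1292]
ee_rot: [3.141, 0.002, 1.672]
wrist_force: [-5.8, -2.1, 6.1]
width: 0.0119
finger_force: 30.0
```

>>> {"fn": "drive_tool", "kwargs": {"deltas": "-0.2 0 0 0 0 0 5;-0.35 0 0 0 0 0 5;-0.45 0 0 0 0 0 5;-0.5 0 0 0 0 0 5;-0.5 0 0 0 0 0 5"}}

```text
time: 23.5
tool_pos: [0.5324, 0.0587, 0.1292]
ee_rot: [3.141, -0.001, 1.674]
wrist_force: [-5.3, 0.4, 5.2]
width: 0.0116
finger_force: 30.0
```

>>> {"fn": "drive_tool", "kwargs": {"deltas": "-0.02 0 0 0 0 0 5;-0.04 0 0 0 0 0 5;-0.04 0 0 0 0 0 5;-0.04 0 0 0 0 0 5"}}

```text
time: 23.9
tool_pos: [0.5324, 0.0586, 0.1292]
ee_rot: [3.141, -0.008, 1.677]
wrist_force: [-5.4, 8.2, 6.3]
width: 0.0122
finger_force: 30.0
```

Stop reached after 130 mm. Release, rise and check.

>>> {"fn": "drive_tool", "kwargs": {"deltas": "0.02 0 0 0 0 0 5;0.02 0 0 0 0 0 40;0.02 0 0 0 0 0 40;0.02 0 0 0 0 0 40;0.02 0 0 0 0 0 40"}}

```text
time: 24.4
tool_pos: [0.5334, 0.0565, 0.1264]
ee_rot: [3.141, -0.0, 1.674]
wrist_force: [0.6, -0.1, 0.6]
width: 0.0388
finger_force: 0.0
```

>>> {"fn": "drive_tool", "kwargs": {"deltas": "0 0 -0.2 0 0 0 50;0 0 -0.6 0 0 0 50;0 0 -1 0 0 0 50;0 0 -1 0 0 0 50;0 0 -1 0 0 0 50"}}

```text
time: 24.9
tool_pos: [0.5337, 0.0565, 0.2273]
ee_rot: [3.139, 0.0, 1.674]
wrist_force: [-0.2, 1.1, -0.5]
width: 0.0501
finger_force: 0.0
```

Run:
```python
from h import *
s=cam('wrist');t=cam('side')
cv2.imwrite('pics/end.png',np.hstack([s['img'][:380,120:440],t['img'][:380,100:560]])[:,:,::-1])
o=robot.get_obs();print(o['tool_pos'],o['time'],o['width'],o['wrist_force'])
y=np.radians(5.86);A=rot(y)
for m in [(-45,58,119),(45,58,119),(-6,22,149),(6,22,149)]: print(m,(proj(s,np.array([.532,.0573,0])+A@(np.array(m)*1e-3))-[120,0]).round(0))
```

```text
[0.53235156 0.0565648  0.2244263 ] 25.0 0.049970360583312376 [-0.80206178 -0.0979803  -1.0701365 ]
(-45, 58, 119) [110. 143.]
(45, 58, 119) [207. 143.]
(-6, 22, 149) [152. 187.]
(6, 22, 149) [166. 187.]
```

View pics/end.png

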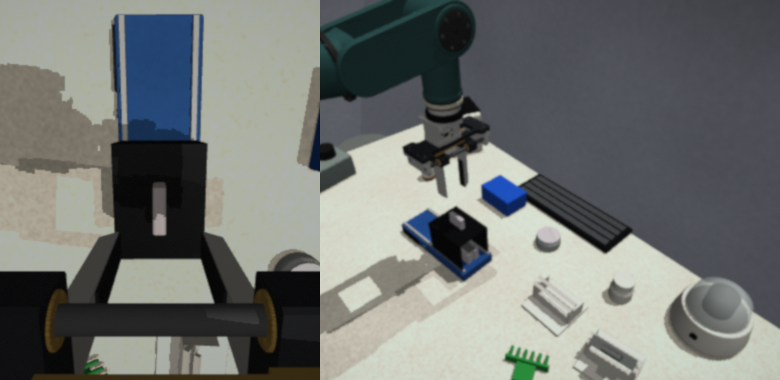

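The hood's far edge is at row 143, exactly as predicted for fully shut. The six-leg strip's rest is empty, and the other rest and the bystanders look undisturbed.

```bash
python3 -c "
from bench import robot
print(robot.close_job())"
```

```text
the job is handed in; nothing more can be done
None
```

The six-leg strip is seated in the warmer, the hood is slid fully shut over it and released, and the job was handed in at about 25 s; the verdict was not shown.

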